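# Sort levelling studs by thread pitch on the notched gauge

### The job

Sort the three steel studs by thread pitch on the gauge plate: lower each one into the comb whose notches match its thread, so that it lies fully down with the comb's teeth in the gaps between its ridges, and let go. Do not drop the studs, and leave the mouse, brush and jar where they are.

Things in the scene. Friction and masses are not known exactly. Their poses are not given: they have to be found in the camera images.
- gauge: grey painted steel gauge plate, 200 x 250 x 8 mm, fixed to the bench; origin at the centre of its underside, on the bench; it carries the three combs side by side, 80 mm apart along its y axis, in any order
- rest: white plastic rest, fixed: a board 220 (its x) x 250 (its y) x 6 mm with two rails 28 mm wide along its y axis, 90 mm either side of its middle, tops 24 mm above the bench; origin at the centre of its underside, on the bench. The studs lie across the rails about 80 mm apart, their hexagonal ends on the rails, their axes 38 mm above the bench
- stud_fine: loose plain steel stud, 192 mm long, about 0.4 kg; origin mid-length on its axis, x along it, ends alike. Plain 18 mm shank in the middle, clear for 60 mm: grip it there across the stud from above. Each end: 5 ring ridges, pitch 10 mm, diameter 26 (roots 18), 4.5 mm wide at the root, 2.5 at the crest, the group centred 54 mm from the middle; then a hexagon 28 across flats, 12 mm long
- comb_fine: gauge comb fixed on the gauge plate: dark steel base 176 (x) x 46 (y) x 6 mm with two groups of 6 aluminium teeth 3 mm thick, pitch 10 mm, centred 54 mm either side of the middle. Each tooth is an upright plate 40 mm wide with a 90-degree V notch on top. The middle 50 mm is open for fingers. x along the saddle; origin under its centre, 8 mm above the bench
- comb_fine_seat (a point): where the middle of the matching stud (pitch 10 mm) lies when fully seated: on its axis, 44 mm above the bench and 30 mm above the top of the comb's base. There its roots lie on the teeth; a wrong pitch, or more than about 2 mm off lengthwise, leaves it riding on its ridge crests, up to 5.7 mm higher
- stud_mid: loose plain steel stud, 192 mm long, about 0.4 kg; origin mid-length on its axis, x along it, ends alike. Plain 18 mm shank in the middle, clear for 60 mm: grip it there across the stud from above. Each end: 4 ring ridges, pitch 13 mm, diameter 26 (roots 18), 4.5 mm wide at the root, 2.5 at the crest, the group centred 54 mm from the middle; then a hexagon 28 across flats, 12 mm long
- comb_mid: gauge comb fixed on the gauge plate: dark steel base 176 (x) x 46 (y) x 6 mm with two groups of 5 aluminium teeth 3 mm thick, pitch 13 mm, centred 54 mm either side of the middle. Each tooth is an upright plate 40 mm wide with a 90-degree V notch on top. The middle 50 mm is open for fingers. x along the saddle; origin under its centre, 8 mm above the bench
- comb_mid_seat (a point): where the middle of the matching stud (pitch 13 mm) lies when fully seated: on its axis, 44 mm above the bench and 30 mm above the top of the comb's base. There its roots lie on the teeth; a wrong pitch, or more than about 2 mm off lengthwise, leaves it riding on its ridge crests, up to 5.7 mm higher
- stud_coarse: loose plain steel stud, 192 mm long, about 0.4 kg; origin mid-length on its axis, x along it, ends alike. Plain 18 mm shank in the middle, clear for 60 mm: grip it there across the stud from above. Each end: 3 ring ridges, pitch 17 mm, diameter 26 (roots 18), 4.5 mm wide at the root, 2.5 at the crest, the group centred 54 mm from the middle; then a hexagon 28 across flats, 12 mm long
- comb_coarse: gauge comb fixed on the gauge plate: dark steel base 176 (x) x 46 (y) x 6 mm with two groups of 4 aluminium teeth 3 mm thick, pitch 17 mm, centred 54 mm either side of the middle. Each tooth is an upright plate 40 mm wide with a 90-degree V notch on top. The middle 50 mm is open for fingers. x along the saddle; origin under its centre, 8 mm above the bench
- comb_coarse_seat (a point): where the middle of the matching stud (pitch 17 mm) lies when fully seated: on its axis, 44 mm above the bench and 30 mm above the top of the comb's base. There its roots lie on the teeth; a wrong pitch, or more than about 2 mm off lengthwise, leaves it riding on its ridge crests, up to 5.7 mm higher
- mouse: black computer mouse, 105 x 60 x 30 mm, origin under its centre; a bystander
- brush: bench brush lying on the bench, origin at its underside; a bystander
- jar: lidded sample jar, 64 mm in diameter, 90 mm high, origin under its centre; a bystander
Things that resemble listed ones, but are neither listed nor needed, are in the scene too. Leave any red look-alike of the stud_coarse alone.

How it is judged:
At the end, for the whole second after the job is handed in: Each of the three studs rests, still, in the comb of its own pitch: its middle within 2.5 mm in height and 4 mm lengthwise and sideways of that comb's seat point, its axis within 0.05 rad of the comb's (z of stud_fine in the frame of comb_fine_seat between -0.0025 and 0.0025 m and x of stud_fine in the frame of comb_fine_seat between -0.004 and 0.004 m and y of stud_fine in the frame of comb_fine_seat between -0.004 and 0.004 m and angle between the x axis of stud_fine and the x axis of comb_fine_seat, either way round below 0.05 rad and linear speed of each of stud_fine, stud_mid, stud_coarse below 0.02 m/s and z of stud_mid in the frame of comb_mid_seat between -0.0025 and 0.0025 m and x of stud_mid in the frame of comb_mid_seat between -0.004 and 0.004 m and y of stud_mid in the frame of comb_mid_seat between -0.004 and 0.004 m and angle between the x axis of stud_mid and the x axis of comb_mid_seat, either way round below 0.05 rad and z of stud_coarse in the frame of comb_coarse_seat between -0.0025 and 0.0025 m and x of stud_coarse in the frame of comb_coarse_seat between -0.004 and 0.004 m and y of stud_coarse in the frame of comb_coarse_seat between -0.004 and 0.004 m and angle between the x axis of stud_coarse and the x axis of comb_coarse_seat, either way round below 0.05 rad); the robot touches nothing.
It fails at once if the mouse, brush or jar is shifted by more than 25 mm (distance of any of mouse, brush, jar from where it was at the start of the episode above 0.025 m).
It fails at once if a stud is dropped (falls or flies faster than 0.6 m/s out of the fingers) ((contact force between the fingers and stud_fine below 0.05 N and linear speed of stud_fine above 0.6 m/s) or (contact force between the fingers and stud_mid below 0.05 N and linear speed of stud_mid above 0.6 m/s) or (contact force between the fingers and stud_coarse below 0.05 N and linear speed of stud_coarse above 0.6 m/s)).
It also fails if it takes over 67 s, if anything falls off the work surface, if the arm or the gripper's body presses on something with over 40 N, if the wrist force passes 120 N, or if a joint passes its speed limit or range.

### The arm

A 7-joint arm with a two-finger parallel gripper is mounted at the origin on the work surface. World frame = base frame: x ahead of the robot, y to its left, z up, the work surface at z = 0. Lengths are in m, angles in rad, forces in N, time in s.
With the tool pointing down it reaches from about 0.425 to 1.025 m from the base axis. Payload 3.6 kg.
Tool frame: the origin (TCP) lies midway between the tips of the shut fingers; the grasp point (between the pads) lies 19 mm behind it (grip_point_offset is the distance from the TCP to the grasp point, in m); z points along the fingers, y is the line along which they close (so a half turn about z gives the same grasp; the last joint's range is limited). The gripper opens to 85 mm and grips with 20 to 120 N. Pads are 22 mm wide; open, the fingers measure 114 mm over their backs; the gripper's body (76 mm by 85 mm) begins 54 mm behind the grasp point. The pads swing forward as they close: fully open they stand 13 mm farther back than shut.
Start: joints at [1.067, 0.591, 0.048, 1.609, -0.033, 0.943, -0.034], TCP at [0.289, -0.665, 0.231] pointing down, gripper open.
Joint ranges: [-2.69, 2.69], [-0.47, 2.24], [-1.27, 1.36], [0.19, 2.51], [-1.53, 4.68], [0.08, 2.07], [-3.09, 3.09]. Speed limits (rad/s): [2.57, 2.57, 3.14, 3.14, 3.14, 3.14, 3.14].

### API

Orientations are given as a unit quaternion [w, x, y, z].
In Python, from station import observe, get_image, close_job, grip_point_offset gives the robot as it stands. The module is installed in compiled form; this text tells all that it offers.
- The arm moves only by the shell command python3 -m crank 'ROWS' [FORCE]. ROWS is JSON, a list of rows, each a list of 7 numbers: the shift along the tool's x, y, z in mm, then the turn, a rotation vector about the tool's x, y, z in degrees, then the opening in per cent of the stroke, from 0 (shut) to 100 (fully open). A call has 1 to 5 rows; each row shifts and turns the commanded pose from where the row before left it, along the tool's axes as they then stand; what a row does not reach is not made up. A row lasts 1/8 s, in which the tool goes at most 62.5 mm and 10.7 degrees, less where a joint would pass 70% of its speed; a pose out of reach is approached as far as the arm can. A call with a gripper value outside its range is refused whole. The fingers move at their own pace and stop on an object; FORCE is the grip in N (left out, the last holds). Time passes only in rows, so rows that do not move let the fingers close. It gives the time, the measured TCP pose, the force, the opening and the grip force at its end, in the units of the state.
- observe(): the state, without advancing time (a new reading comes with each control period).
- get_image(name): name is "scene" or "top" or "wrist"; returns a dict with "frame" (480x640x3 uint8, red, green, blue), "z_map" (480x640 float32, m along the optical axis (not along the pixel's ray), 0 where there is no reading), "fx", "fy", "cx", "cy" (pixels), "camera_from_world" (4x4, takes a point from world to camera coordinates); the wrist camera has in their place "T_tool_cam" (4x4, takes a point from camera to tool coordinates, whose origin is the TCP and whose axes are the flange's). Camera axes: x right, y down, z forward; pixel columns grow to the right and rows downward; lengths in m; the calibration is good to about 2 mm. A picture is of the moment at which its call begins: read the wrist's pose just before it.
- close_job(): hands the job in; it is judged then, once.
The state is a dict: "clock": time; "joint_positions": joint angles; "dq": joint speeds; "joint_torque": joint torques, N m; "tcp_pos": TCP position; "tool_rot": TCP orientation; "ft_force": force on the tool from outside, world axes, zero at the start; "wrist_torque": the same for the moment, N m; "opening": finger opening in m; "finger_force": force on a finger pad.
Only numpy, scipy, OpenCV 4.12 (cv2) and the standard library are available. Lean on these libraries where they do the work, as an engineer would, in place of code of your own. Each camera call takes 0.05 s, during which the arm holds its last target. There are 200 camera calls.

## Working session

There is one attempt and no reset: what is moved stays moved. The work goes in short steps, Python scripts to look and compute and a shell command to move; the robot and the scene stay as the last step left them, time stands still between calls to the robot, and variables do not carry over. Pictures are saved under pics/ and viewed, at most 10 in all, crops included, and the job is handed in when it is done.

```bash
mkdir -p pics; cat > h.py <<'E'
import numpy as np, cv2
from station import observe, get_image, grip_point_offset
from scipy.spatial.transform import Rotation as R
def save(im,n): cv2.imwrite(f'pics/{n}.png',cv2.cvtColor(im['frame'],cv2.COLOR_RGB2BGR))
def c2w(im,s=None):
    if 'camera_from_world' in im: return np.linalg.inv(im['camera_from_world'])
    T=np.eye(4); q=s['tool_rot']; T[:3,:3]=R.from_quat([q[1],q[2],q[3],q[0]]).as_matrix(); T[:3,3]=s['tcp_pos']
    return T@im['T_tool_cam']
def cloud(im,s=None):
    v,u=np.mgrid[:480,:640]; z=im['z_map']
    P=np.stack([(u-im['cx'])/im['fx']*z,(v-im['cy'])/im['fy']*z,z,np.ones_like(z)],-1)
    P=(P@c2w(im,s).T)[...,:3]; P[z==0]=np.nan; return P
def ray(im,u,v,h,s=None):
    T=c2w(im,s); d=T[:3,:3]@np.array([(u-im['cx'])/im['fx'],(v-im['cy'])/im['fy'],1]); o=T[:3,3]
    return o+d*(h-o[2])/d[2]
E
python3 - <<'E'
from h import *
s=observe();print(s,grip_point_offset)
for n in('scene','top'):
    im=get_image(n);save(im,n);print(n,c2w(im)[:3].round(3),im['fx'])
    np.savez(n,**im)
E
```

```text
{'clock': 0.0, 'joint_positions': array([ 1.0675105 ,  0.59215084,  0.0482676 ,  1.60984754, -0.03333207,
        0.94266663, -0.03367908]), 'dq': array([-0.00036483,  0.00070646, -0.00058298, -0.00085179, -0.00035209,
        0.00089496, -0.00178593]), 'joint_torque': array([ 2.42492688e-04, -5.48689914e+01,  1.54640906e+00, -1.98123711e+01,
        9.43699968e-03,  8.77183717e-03,  9.76051837e-06]), 'tcp_pos': array([ 0.28854927, -0.66419688,  0.23010776]), 'tool_rot': array([-1.10074920e-03,  9.79071091e-01,  2.03515386e-01, -2.72672744e-04]), 'ft_force': array([-0.12936871,  0.22343241,  0.30875422]), 'wrist_torque': array([-0.02460732, -0.00568029,  0.03169233]), 'finger_force': 0.0, 'opening': 0.08559303285097611} 0.0187
scene [[-0.513  0.687 -0.515  1.208]
 [ 0.858  0.404 -0.316  0.431]
 [-0.009 -0.604 -0.797  1.162]] 486.83751903295547
top [[ 0.029 -0.989  0.143  0.353]
 [-0.999 -0.026  0.024 -0.014]
 [-0.021 -0.143 -0.989  1.37 ]] 562.1919608382864
```

View pics/top.png

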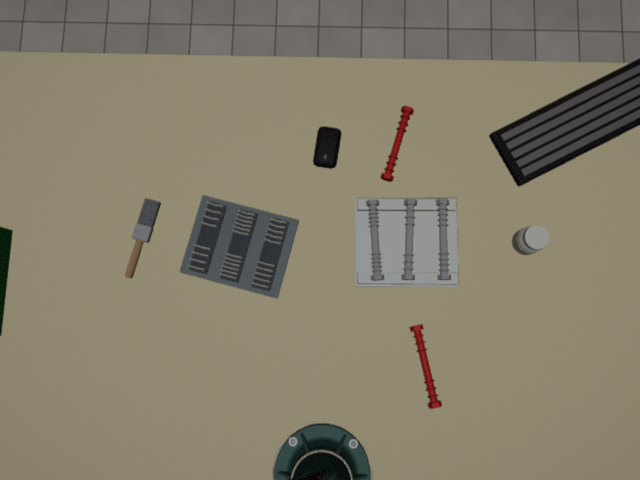

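View pics/scene.png

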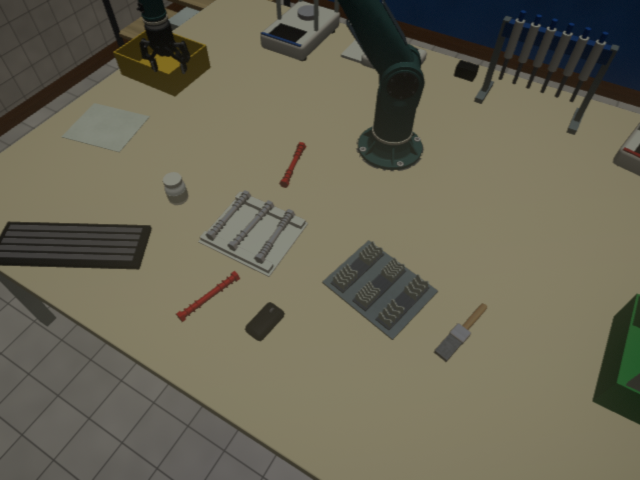

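The top view shows the gauge plate at about (240,246) with three combs. The rest is at (407,241), with three studs at columns 375, 409 and 443. The red look-alikes are at (397,145) and (426,366), the mouse at (327,147), the brush at (143,238) and the jar at (530,239). The scene view agrees with this layout.

```bash
python3 - <<'E'
from h import *
im=dict(np.load('top.npz'));P=cloud(im)
def pr(n,p): 
    c=p.mean(0); xy=p[:,:2]-c[:2]; w,V=np.linalg.eigh(xy.T@xy); d=V[:,1]; d*=np.sign(d[0])
    t=xy@d; print(n,len(p),c.round(4),'mid',(c[:2]+d*(t.max()+t.min())/2).round(4),'ang',np.degrees(np.arctan2(d[1],d[0])).round(2),'len',np.ptp(t).round(3))
# studs: high points on rest
m=np.zeros((480,640),bool); m[195:290,355:460]=1
print('bench z',np.nanmedian(P[300:340,300:400,2]),'rest z',np.nanmedian(P[235:245,385:400,2]))
k=(m&(P[...,2]>0.033)).astype(np.uint8)
n,l,st,_=cv2.connectedComponentsWithStats(k)
for i in range(1,n):
    if st[i,4]>80: pr(('stud',st[i].tolist()),P[l==i])
m[:]=0; m[190:300,178:302]=1
k=(m&(P[...,2]>0.004)).astype(np.uint8); 
r=cv2.minAreaRect(P[k>0][:,:2].astype(np.float32)); print('plate',r)
cs=P[k>0]; 
for a in range(1): 
    k2=(m&(P[...,2]>0.025)).astype(np.uint8); k2=cv2.morphologyEx(k2,cv2.MORPH_CLOSE,np.ones((5,5)))
    pr('teeth all',P[(k2>0)&(P[...,2]>.025)])
big=cv2.resize(im['frame'][180:305,170:470],None,fx=2.66,fy=2.66,interpolation=cv2.INTER_CUBIC)
cv2.imwrite('pics/crop.png',cv2.cvtColor(big,cv2.COLOR_RGB2BGR))
w=get_image('wrist');print(w['T_tool_cam'].round(4),w['fx'],w['cx'],w['cy'])
E
```

```text
bench z -0.0006821824845981705 rest z 0.005433433848227143
('stud', [366, 199, 18, 81, 726]) 726 [ 0.5439 -0.1093  0.0455] mid [ 0.5444 -0.1093] ang 4.62 len 0.193
('stud', [401, 199, 16, 81, 716]) 716 [ 0.5466 -0.1906  0.045 ] mid [ 0.5473 -0.1906] ang -1.5 len 0.192
('stud', [436, 199, 15, 81, 733]) 733 [ 0.5479 -0.271   0.0453] mid [ 0.5495 -0.2709] ang 1.11 len 0.192
plate ((0.5298255085945129, 0.219569593667984), (0.2707577049732208, 0.3063492476940155), 1.593038558959961)
teeth all 911 [0.5299 0.2129 0.0374] mid [0.5313 0.2175] ang 73.01 len 0.209
[[ 3.000e-04 -9.595e-01 -2.816e-01  7.250e-02]
 [ 1.000e+00  1.000e-04  5.000e-04  1.000e-03]
 [-5.000e-04 -2.816e-01  9.595e-01 -1.405e-01]
 [ 0.000e+00  0.000e+00  0.000e+00  1.000e+00]] 402.86829774485034 315.09361352079674 242.40786128304225
```

View pics/crop.png

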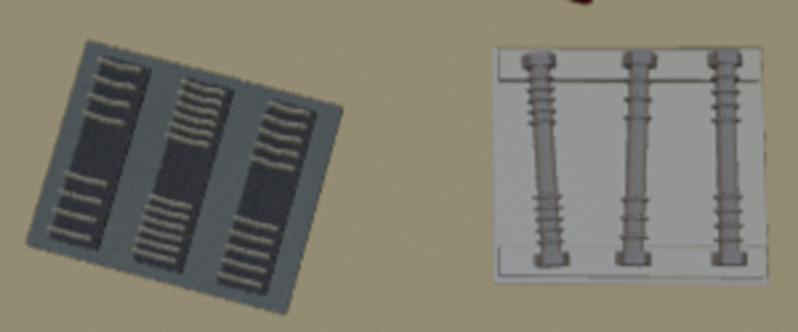

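The combs, left to right in the picture, have 4, 6 and 5 teeth per group, so they are coarse, fine and mid. The studs, left to right, have 5, 3 and 4 ridges, so they are fine, coarse and mid. I'll go over the rest and take a close look.

```bash
python3 -m crank '[[43,-33,0,0,0,0,100],[43,-33,0,0,0,0,100],[43,-33,0,0,0,0,100],[43,-33,0,0,0,0,100],[43,-33,0,0,0,0,100]]' && python3 -m crank '[[43,-33,0,0,0,0,100],[43,-33,0,0,0,0,100],[43,-33,0,0,0,0,100],[43,-33,0,0,0,0,100],[43,-33,0,0,0,0,100]]' && python3 -m crank '[[0,0,20,0,0,10.5,100],[0,0,10,0,0,10.5,100],[0,0,0,0,0,0,100],[0,0,0,0,0,0,100]]'
python3 - <<'E'
from h import *
s=observe();im=get_image('wrist');save(im,'w1');np.savez('w1',s=np.array([s],dtype=object),**im);print(s['clock'],s['tcp_pos'],s['dq'].round(3))
P=cloud(im,s); k=((P[...,2]>.034)&(P[...,2]<.06)).astype(np.uint8)
n,l,st,_=cv2.connectedComponentsWithStats(k)
for i in range(1,n):
    if st[i,4]<1500: continue
    p=P[l==i];c=np.median(p,0);xy=p[:,:2]-p[:,:2].mean(0);w,V=np.linalg.eigh(xy.T@xy);d=V[:,1]*np.sign(V[0,1]);t=xy@d
    print(st[i],p.mean(0).round(4),'mid',(p.mean(0)[:2]+d*(t.max()+t.min())/2).round(4),'yaw',np.degrees(np.arctan2(d[1],d[0])).round(2),'len',np.ptp(t).round(4),'top',np.percentile(p[:,2],99).round(4))
E
```

```text
clock: 0.78
tcp_pos: [0.4209, -0.4263, 0.2312]
tool_rot: [-0.0, 0.979, 0.203, -0.0]
ft_force: [0.5, -0.3, 0.9]
opening: 0.0853
finger_force: 0.0
clock: 1.4
tcp_pos: [0.5523, -0.1894, 0.2312]
tool_rot: [0.0, 0.979, 0.203, -0.0]
ft_force: [0.1, 0.5, -0.5]
opening: 0.0852
finger_force: 0.0
clock: 1.9
tcp_pos: [0.5519, -0.1912, 0.2016]
tool_rot: [0.0, 1.0, 0.023, 0.0]
ft_force: [0.2, -0.1, -0.1]
opening: 0.0851
finger_force: 0.0
1.9 [ 0.55192071 -0.19115813  0.20158377] [ 0.007 -0.008 -0.003 -0.006 -0.001 -0.002 -0.008]
[ 176   94   68  251 7159] [ 0.5513 -0.1132  0.044 ] mid [ 0.5448 -0.1137] yaw 4.46 len 0.1924 top 0.0508
[ 290   95   59  251 6757] [ 0.5547 -0.1934  0.044 ] mid [ 0.5475 -0.1932] yaw -1.37 len 0.193 top 0.0509
[ 391   98   65  249 7015] [ 0.5566 -0.2721  0.0439] mid [ 0.5499 -0.2723] yaw 1.43 len 0.1924 top 0.0508
```

View pics/w1.png

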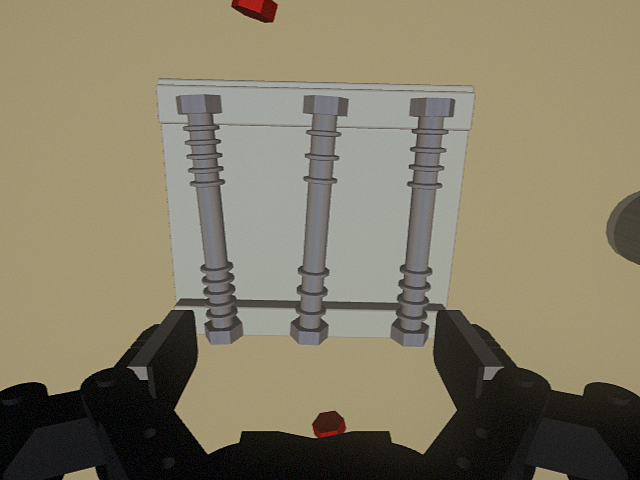

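The wrist view confirms it: fine is on the left (5 ridges, column 210), coarse in the middle (column 318) and mid on the right (column 422). Lengths and heights match the specification, and the positions are within 4 mm of the top view. I'll grip the fine stud.

```bash
python3 -m crank '[[-2,-39,0,0,0,0,100],[-2,-39,0,0,0,-1.8,100],[0,0,50,0,0,0,100],[0,0,50,0,0,0,100],[0,0,45,0,0,0,100]]' && python3 -m crank '[[0,0,30,0,0,0,100],[0,0,6,0,0,0,100],[0,0,0,0,0,0,0],[0,0,0,0,0,0,0],[0,0,0,0,0,0,0]]' 60 && python3 -m crank '[[0,0,0,0,0,0,0],[0,0,0,0,0,0,0],[0,0,0,0,0,0,0]]'
```

```text
clock: 2.58
tcp_pos: [0.5452, -0.1134, 0.0557]
tool_rot: [-0.0, 0.999, 0.038, 0.001]
ft_force: [0.5, 0.2, 0.2]
opening: 0.0855
finger_force: 0.0
clock: 3.2
tcp_pos: [0.5453, -0.1134, 0.0216]
tool_rot: [0.0, 0.999, 0.037, 0.001]
ft_force: [-0.0, 0.2, -0.1]
opening: 0.0325
finger_force: 0.0
clock: 3.58
tcp_pos: [0.545, -0.1128, 0.0214]
tool_rot: [-0.0, 0.999, 0.038, 0.001]
ft_force: [-2.0, 0.7, 6.2]
opening: 0.0161
finger_force: 58.3
```

```bash
python3 -m crank '[[0,0,-15,0,0,0,0],[0,0,-35,0,0,0,0],[0,0,-40,0,0,0,0],[0,0,-40,0,0,0,0],[0,-10,-40,0,0,0,0]]' && python3 -m crank '[[0,-30,-35,0,0,0,0],[0,-45,-24,0,0,0,0],[0,-45,0,0,0,0,0],[0,-45,0,0,0,0,0],[0,-28,0,0,0,0,0]]' && python3 -m crank '[[0,0,0,0,0,9.2,0],[0,0,0,0,0,9.2,0],[0,0,0,0,0,0,0],[0,0,0,0,0,0,0]]'
cat > look.py <<'E'
from h import *
import sys
s=observe();im=get_image('wrist');save(im,sys.argv[1]);np.savez(sys.argv[1],s=np.array([s],dtype=object),**im)
q=s['tool_rot'];print(s['clock'],s['tcp_pos'].round(4),'yaw',np.degrees(2*np.arctan2(q[2],q[1])).round(2),'open',s['opening'],s['finger_force'],s['ft_force'].round(1))
E
python3 look.py w2
```

```text
clock: 4.2
tcp_pos: [0.5424, -0.1042, 0.1918]
tool_rot: [0.0, 0.999, 0.036, -0.0]
ft_force: [0.8, -0.5, -4.7]
opening: 0.0158
finger_force: 58.9
clock: 4.82
tcp_pos: [0.5274, 0.0918, 0.2494]
tool_rot: [-0.0, 0.999, 0.039, -0.001]
ft_force: [-0.1, -0.7, -3.6]
opening: 0.0159
finger_force: 59.2
clock: 5.32
tcp_pos: [0.5286, 0.089, 0.2493]
tool_rot: [0.0, 0.993, -0.122, -0.0]
ft_force: [0.8, 0.1, -4.1]
opening: 0.016
finger_force: 59.1
5.325 [0.5286 0.089  0.2493] yaw -14.0 open 0.015970507464944685 59.064459800720215 [ 0.8  0.1 -4.1]
```

View pics/w2.png

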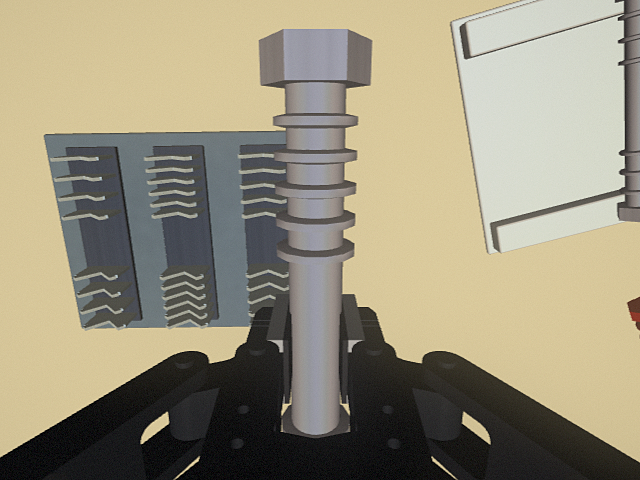

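The gauge is squarely aligned at yaw -14. Left to right, at columns 95, 180 and 265, its combs have 4, 6 and 5 teeth: coarse, fine and mid. The fine stud is gripped straight. Next I'll measure the teeth and the stud's offset in the hand.

```bash
cat > comb.py <<'E'
from h import *
import sys
from scipy.signal import find_peaks
d=np.load(sys.argv[1]+'.npz',allow_pickle=True); s=d['s'][0]; im={k:d[k] for k in d.files if k!='s'}
P=cloud(im,s); q=s['tool_rot']; a=2*np.arctan2(q[2],q[1])
T=np.array([[np.cos(a),np.sin(a)],[-np.sin(a),np.cos(a)]])
# stud in hand, tool frame
Pt=(P-s['tcp_pos'])@R.from_quat([q[1],q[2],q[3],q[0]]).as_matrix()
m=(np.abs(Pt[...,1])<.03)&(Pt[...,2]<.0)&(Pt[...,2]>-.045)&(Pt[...,0]>.025)
p=Pt[m]; print('stud x max',np.percentile(p[:,0],99.5).round(4),'top z',p[:,2].min().round(4))
sh=p[(p[:,0]>.025)&(p[:,0]<.03)]; hx=p[p[:,0]>.088]
print('shank y',(sh[:,1].max()+sh[:,1].min())/2,'hex y',(hx[:,1].max()+hx[:,1].min())/2)
b=np.arange(.025,.11,.001); w=[np.ptp(p[(p[:,0]>=x)&(p[:,0]<x+.001),1])*1e3 if ((p[:,0]>=x)&(p[:,0]<x+.001)).any() else 0 for x in b]
print('width mm from 25:',np.round(w).astype(int).tolist())
# teeth in aligned frame
g=P[(P[...,2]>.036)&(P[...,2]<.056)&(P[...,1]>.08)&(P[...,0]>.38)&(P[...,0]<.68)&~m]; r=g[:,:2]@T.T
ok=np.abs(r[:,1]-np.median(r[:,1]))<.16; g,r=g[ok],r[ok]
lab=np.histogram(r[:,1],np.arange(0.0,.5,.004)); print('y hist',[(round(e,3),int(c)) for c,e in zip(*lab) if c>15])
np.save('r',np.c_[r,g[:,2]])
E
python3 comb.py w2
```

```text
stud x max 0.0958 top z -0.0305
shank y 0.0005200458222956094 hex y 0.000493748615294963
width mm from 25: [18, 17, 17, 17, 17, 16, 15, 24, 25, 25, 25, 19, 18, 18, 18, 18, 16, 24, 25, 25, 25, 20, 17, 17, 17, 17, 17, 25, 25, 25, 26, 18, 18, 17, 17, 17, 17, 24, 25, 26, 25, 18, 18, 18, 18, 18, 18, 24, 25, 26, 24, 17, 17, 17, 17, 18, 18, 18, 31, 32, 32, 32, 32, 32, 32, 32, 32, 32, 32, 33, 32, 27, 0, 0, 0, 0, 0, 0, 0, 0, 0, 0, 0, 0, 0]
y hist [(np.float64(0.236), 27), (np.float64(0.24), 95), (np.float64(0.244), 76), (np.float64(0.248), 91), (np.float64(0.264), 87), (np.float64(0.268), 187), (np.float64(0.272), 227), (np.float64(0.276), 113), (np.float64(0.316), 145), (np.float64(0.32), 321), (np.float64(0.324), 209), (np.float64(0.328), 115), (np.float64(0.344), 165), (np.float64(0.348), 300), (np.float64(0.352), 296), (np.float64(0.356), 104), (np.float64(0.396), 127), (np.float64(0.4), 230), (np.float64(0.404), 106), (np.float64(0.408), 59), (np.float64(0.424), 120), (np.float64(0.428), 236), (np.float64(0.432), 212), (np.float64(0.436), 55)]
```

```bash
cat > tx.py <<'E'
import numpy as np
from scipy.signal import find_peaks
from scipy.ndimage import gaussian_filter1d
r=np.load('r.npy')
for c in(.2565,.3368,.4168):
    k=np.abs(r[:,1]-c)<.022; 
    # tooth outline: y extent
    y=r[k,1]; h,e=np.histogram(r[k,0],np.arange(.3,.7,.0005)); h=gaussian_filter1d(h.astype(float),2)
    p,_=find_peaks(h,height=h.max()*.25,distance=12); x=e[p]+.00025
    n=len(x); print(c,'y',np.percentile(y,[.5,99.5]).round(4),'x',(x*1e3).round(1),'gaps',(np.diff(x)*1e3).round(1),'mid',x.mean().round(4),'z',np.percentile(r[k,2],98).round(4))
E
python3 tx.py
```

```text
0.2565 y [0.2389 0.2783] x [392.8 405.3 418.3 431.3 486.8 500.3 512.8 525.8 538.3] gaps [12.5 13.  13.  55.5 13.5 12.5 13.  12.5] mid 0.4679 z 0.0449
0.3368 y [0.3178 0.3583] x [379.3 389.3 399.3 409.3 419.3 429.3 486.8 496.8 506.8 516.8 526.8 536.3] gaps [10.  10.  10.  10.  10.  57.5 10.  10.  10.  10.   9.5] mid 0.458 z 0.0451
0.4168 y [0.3976 0.4381] x [377.8 394.8 411.8 428.8 485.3 502.3 519.3 535.8] gaps [17.  17.  17.  56.5 17.  17.  16.5] mid 0.4569 z 0.0449
```

```bash
python3 -m crank '[[-11,-41.4,0,0,0,-0.7,0],[-11,-41.4,10,0,0,0,0],[-11.3,-41.4,30,0,0,0,0],[0,0,45,0,0,0,0],[0,0,45,0,0,0,0]]' && python3 -m crank '[[0,0,32,0,0,0,0],[0,0,15,0,0,0,0],[0,0,5,0,0,0,0],[0,0,0,0,0,0,0],[0,0,0,0,0,0,0]]'; python3 look.py w3; python3 comb.py w3; python3 tx.py
```

```text
clock: 6.0
tcp_pos: [0.5265, 0.2189, 0.1184]
tool_rot: [-0.001, 0.993, -0.115, 0.0]
ft_force: [-0.1, -0.4, -4.1]
opening: 0.0161
finger_force: 59.4
clock: 6.62
tcp_pos: [0.5272, 0.2182, 0.0685]
tool_rot: [-0.001, 0.993, -0.117, 0.001]
ft_force: [-0.9, 0.3, -4.9]
opening: 0.0162
finger_force: 59.3
6.625 [0.5272 0.2182 0.0685] yaw -13.41 open 0.01620210626465585 59.27494704723358 [-0.9  0.3 -4.9]
stud x max 0.0957 top z -0.0308
shank y 0.0005196500720388592 hex y 0.00042958281985806465
width mm from 25: [18, 17, 17, 17, 17, 16, 14, 24, 25, 25, 25, 19, 18, 18, 18, 18, 16, 25, 25, 25, 25, 19, 17, 17, 18, 18, 17, 25, 25, 25, 25, 18, 18, 17, 17, 17, 17, 25, 25, 24, 25, 17, 17, 17, 17, 18, 18, 25, 25, 24, 24, 18, 18, 18, 18, 17, 17, 17, 32, 32, 32, 32, 32, 32, 32, 32, 32, 32, 32, 32, 32, 24, 0, 0, 0, 0, 0, 0, 0, 0, 0, 0, 0, 0, 0]
y hist [(np.float64(0.232), 143), (np.float64(0.236), 612), (np.float64(0.24), 859), (np.float64(0.244), 610), (np.float64(0.248), 33), (np.float64(0.26), 192), (np.float64(0.264), 352), (np.float64(0.268), 568), (np.float64(0.272), 484), (np.float64(0.312), 170), (np.float64(0.316), 463), (np.float64(0.32), 193), (np.float64(0.344), 181), (np.float64(0.348), 468), (np.float64(0.352), 240), (np.float64(0.392), 330), (np.float64(0.396), 487), (np.float64(0.4), 297), (np.float64(0.404), 175), (np.float64(0.42), 422), (np.float64(0.424), 686), (np.float64(0.428), 572), (np.float64(0.432), 150)]
0.2565 y [0.2349 0.2745] x [421.3 434.3 489.8 502.3 515.3 528.3 540.8] gaps [13.  55.5 12.5 13.  13.  12.5] mid 0.4903 z 0.0448
0.3368 y [0.3149 0.3541] x [402.8 490.8 500.8 510.3 519.8 529.8 539.8] gaps [88.  10.   9.5  9.5 10.  10. ] mid 0.4991 z 0.0452
0.4168 y [0.3949 0.4339] x [416.3 433.3 489.8 506.3 523.3 539.8] gaps [17.  56.5 16.5 17.  16.5] mid 0.4848 z 0.0448
```

View pics/w3.png

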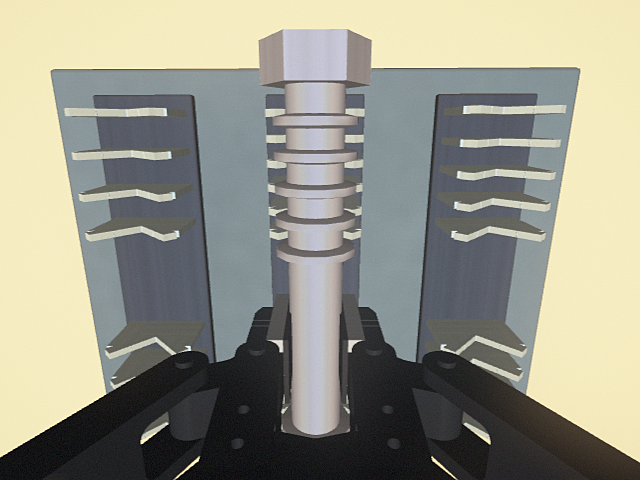

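The view shows the stud over the fine comb, with the teeth visible on both sides of the shank at rows 112 to 235. It needs -0.8 mm along x and -0.5 mm along y before I lower it.

```bash
python3 -m crank '[[-0.8,-0.5,8,0,0,0,0],[0,0,9,0,0,0,0],[0,0,8,0,0,0,0],[0,0,5,0,0,0,0],[0,0,3,0,0,0,0]]' && python3 -m crank '[[0,0,2,0,0,0,0],[0,0,2,0,0,0,0],[0,0,1,0,0,0,0],[0,0,0,0,0,0,0]]'
```

```text
clock: 7.3
tcp_pos: [0.5254, 0.2183, 0.0337]
tool_rot: [0.0, 0.993, -0.117, -0.0]
ft_force: [0.5, 0.1, -3.4]
opening: 0.0157
finger_force: 59.3
clock: 7.8
tcp_pos: [0.5256, 0.2185, 0.0293]
tool_rot: [-0.0, 0.993, -0.117, 0.0]
ft_force: [-0.8, 1.0, -4.0]
opening: 0.0158
finger_force: 59.3
```

```bash
python3 -m crank '[[0,0,1,0,0,0,0],[0,0,0.7,0,0,0,0],[0,0,0,0,0,0,0]]' && python3 -m crank '[[0,0,0.6,0,0,0,0],[0,0,0,0,0,0,0]]'
```

```text
clock: 8.18
tcp_pos: [0.5257, 0.2186, 0.0276]
tool_rot: [-0.0, 0.993, -0.117, 0.0]
ft_force: [0.2, 0.7, -5.1]
opening: 0.0157
finger_force: 59.3
clock: 8.43
tcp_pos: [0.5257, 0.2187, 0.0274]
tool_rot: [-0.0, 0.993, -0.117, 0.0]
ft_force: [-0.5, -0.1, 1.2]
opening: 0.016
finger_force: 59.9
```

Contact came at the expected seated height, with the axis at 44 mm. I'll release and lift.

```bash
python3 -m crank '[[0,0,0,0,0,0,60],[0,0,0,0,0,0,100],[0,0,0,0,0,0,100],[0,0,0,0,0,0,100],[0,0,-20,0,0,0,100]]' && python3 -m crank '[[0,0,-40,0,0,0,100],[0,0,-50,0,0,0,100],[0,0,-50,0,0,0,100],[0,0,0,0,0,0,100],[0,0,0,0,0,0,100]]'; python3 look.py w4
cat > st.py <<'E'
from h import *
import sys
d=np.load(sys.argv[1]+'.npz',allow_pickle=True); s=d['s'][0]; im={k:d[k] for k in d.files if k!='s'}
P=cloud(im,s); lo=float(sys.argv[2]) ; k=((P[...,2]>lo)&(P[...,2]<.064)).astype(np.uint8)
n,l,st,_=cv2.connectedComponentsWithStats(k)
for i in range(1,n):
    if st[i,4]<1500: continue
    p=P[l==i];xy=p[:,:2]-p[:,:2].mean(0);w,V=np.linalg.eigh(xy.T@xy);dd=V[:,1]*np.sign(V[0,1]);t=xy@dd;nn=np.array([-dd[1],dd[0]]);u=xy@nn
    m=p.mean(0)[:2]+dd*(t.max()+t.min())/2+nn*(u.max()+u.min())/2
    sh=p[np.abs(t-(t.max()+t.min())/2)<.02]
    print(st[i],'mid',m.round(4),'yaw',np.degrees(np.arctan2(dd[1],dd[0])).round(2),'len',np.ptp(t).round(4),'wid',np.ptp(u).round(4),'shank top',np.percentile(sh[:,2],97).round(4),'top',np.percentile(p[:,2],99.5).round(4))
E
python3 st.py w4 .047; python3 comb.py w4; python3 tx.py
```

```text
clock: 9.05
tcp_pos: [0.5244, 0.218, 0.046]
tool_rot: [0.001, 0.993, -0.117, -0.001]
ft_force: [-0.4, 1.0, -0.1]
opening: 0.0854
finger_force: 0.0
clock: 9.68
tcp_pos: [0.5249, 0.2183, 0.1867]
tool_rot: [0.0, 0.993, -0.117, -0.0]
ft_force: [0.9, 0.7, -0.4]
opening: 0.0856
finger_force: 0.0
9.675 [0.5249 0.2183 0.1867] yaw -13.41 open 0.08556917548512566 0.0 [ 0.9  0.7 -0.4]
[ 293   85   43  269 6721] mid [0.5251 0.2182] yaw -13.22 len 0.193 wid 0.0274 shank top 0.0516 top 0.057
0.2565 y [0.2349 0.2745] x [421.3 434.3 489.8 502.3 515.3 528.3 540.8] gaps [13.  55.5 12.5 13.  13.  12.5] mid 0.4903 z 0.0448
0.3368 y [0.3149 0.3541] x [402.8 490.8 500.8 510.3 519.8 529.8 539.8] gaps [88.  10.   9.5  9.5 10.  10. ] mid 0.4991 z 0.0452
0.4168 y [0.3949 0.4339] x [416.3 433.3 489.8 506.3 523.3 539.8] gaps [17.  56.5 16.5 17.  16.5] mid 0.4848 z 0.0448Traceback (most recent call last):
  File "comb.py", line 10, in <module>
    p=Pt[m]; print('stud x max',np.percentile(p[:,0],99.5).round(4),'top z',p[:,2].min().round(4))
                                ~~~~~~~~~~~~~^^^^^^^^^^^^^
    return _quantile_unchecked(
        a, q, axis, out, overwrite_input, method, keepdims, weights)
    return _ureduce(a,
                    func=_quantile_ureduce_func,
    ...<5 lines>...
                    overwrite_input=overwrite_input,
                    method=method)
    r = func(a, **kwargs)
    result = _quantile(arr,
                       quantiles=q,
    ...<2 lines>...
                       out=out,
                       weights=wgt)
    slices_having_nans = np.isnan(arr[-1, ...])
                                  ~~~^^^^^^^^^
IndexError: index -1 is out of bounds for axis 0 with size 0
```

The fine stud is seated: its shank top shows the right height and its yaw is -13.2. Now the coarse stud.

```bash
python3 -m crank '[[14.7,49.4,0,0,0,0,100],[14.7,49.4,0,0,0,0,100],[14.7,49.4,0,0,0,0,100],[14.7,49.4,0,0,0,0,100],[14.7,49.4,0,0,0,0,100]]' && python3 -m crank '[[14.7,49.4,0,0,0,0,100],[14.7,49.4,0,0,0,0,100],[14.7,49.4,0,0,0,0,100],[0,0,0,0,0,-6,100],[0,0,0,0,0,-6,100]]' && python3 -m crank '[[0,0,40,0,0,0,100],[0,0,40,0,0,0,100],[0,0,0,0,0,0,100],[0,0,0,0,0,0,100]]'; python3 look.py w5; python3 st.py w5 .034
```

```text
clock: 10.35
tcp_pos: [0.5384, -0.0404, 0.1851]
tool_rot: [0.0, 0.993, -0.117, -0.002]
ft_force: [1.1, -0.0, 0.1]
opening: 0.0851
finger_force: 0.0
clock: 10.98
tcp_pos: [0.5466, -0.1941, 0.1847]
tool_rot: [-0.0, 1.0, -0.012, -0.002]
ft_force: [1.3, 0.6, 0.1]
opening: 0.0856
finger_force: 0.0
clock: 11.48
tcp_pos: [0.5482, -0.1933, 0.1069]
tool_rot: [-0.0, 1.0, -0.012, -0.0]
ft_force: [-0.3, 0.5, 1.0]
opening: 0.0853
finger_force: 0.0
11.475 [ 0.5482 -0.1933  0.1069] yaw -1.42 open 0.08527805609960462 0.0 [-0.3  0.5  1. ]
[  434    61    71   263 10406] mid [ 0.578  -0.2746] yaw 2.27 len 0.1367 wid 0.0327 shank top 0.0483 top 0.051
[  281    72    66   352 13664] mid [ 0.5476 -0.1932] yaw -1.36 len 0.1926 wid 0.0323 shank top 0.0456 top 0.051
```

```bash
python3 -m crank '[[0,0,45,0,0,0,100],[0,0,32,0,0,0,100],[0,0,10,0,0,0,100],[0,0,0,0,0,0,100],[0,0,0,0,0,0,0]]' 60 && python3 -m crank '[[0,0,0,0,0,0,0],[0,0,0,0,0,0,0],[0,0,0,0,0,0,0],[0,0,0,0,0,0,0],[0,0,0,0,0,0,0]]'
```

```text
clock: 12.15
tcp_pos: [0.5495, -0.1937, 0.0216]
tool_rot: [0.0, 1.0, -0.012, 0.001]
ft_force: [-0.6, -0.3, 0.4]
opening: 0.0698
finger_force: 0.0
clock: 12.78
tcp_pos: [0.5484, -0.1932, 0.0206]
tool_rot: [0.0, 1.0, -0.012, 0.0]
ft_force: [-1.9, 1.5, 6.1]
opening: 0.0163
finger_force: 58.4
```

```bash
python3 -m crank '[[0,0,-15,0,0,0,0],[0,0,-35,0,0,0,0],[0,0,-40,0,0,0,0],[0,0,-40,0,0,0,0],[-1.6,-20,0,0,0,0,0]]' && python3 -m crank '[[-1.6,-45,0,0,0,0,0],[-1.6,-50,0,0,0,0,0],[-1.6,-50,0,0,0,0,0],[-1.6,-50,0,0,0,0,0],[-1.6,-50,0,0,0,0,0]]' && python3 -m crank '[[-1.6,-50,0,0,0,0,0],[-1.6,-50,0,0,0,0,0],[-1.6,-50,0,0,0,0,0],[-1.6,-45,0,0,0,0,0],[-0.4,-30,0,0,0,0,0]]' && python3 -m crank '[[0,0,0,0,0,5.9,0],[0,0,20,0,0,5.9,0],[0,0,40,0,0,0,0],[0,0,20,0,0,0,0],[0,0,0,0,0,0,0]]' && python3 -m crank '[[0,0,0,0,0,0,0],[0,0,0,0,0,0,0]]'; python3 look.py w6; python3 comb.py w6; python3 tx.py
```

```text
clock: 13.4
tcp_pos: [0.5491, -0.1757, 0.1534]
tool_rot: [0.002, 1.0, -0.014, 0.004]
ft_force: [0.8, 0.2, -4.6]
opening: 0.016
finger_force: 59.1
clock: 14.02
tcp_pos: [0.5428, 0.0745, 0.1485]
tool_rot: [0.0, 1.0, -0.012, -0.002]
ft_force: [0.9, -0.6, -4.6]
opening: 0.016
finger_force: 59.0
clock: 14.65
tcp_pos: [0.5406, 0.3007, 0.1481]
tool_rot: [0.0, 1.0, -0.01, -0.002]
ft_force: [1.1, -0.4, -4.5]
opening: 0.0162
finger_force: 59.0
clock: 15.28
tcp_pos: [0.5414, 0.2964, 0.0676]
tool_rot: [0.002, 0.993, -0.115, -0.002]
ft_force: [0.6, 0.7, -2.7]
opening: 0.0163
finger_force: 58.9
clock: 15.52
tcp_pos: [0.5449, 0.2975, 0.0713]
tool_rot: [-0.001, 0.993, -0.115, 0.001]
ft_force: [-0.6, 0.5, -3.0]
opening: 0.0161
finger_force: 58.9
15.525 [0.5449 0.2975 0.0713] yaw -13.23 open 0.016115603477674247 58.94824147224426 [-0.6  0.5 -3. ]
stud x max 0.0953 top z -0.0319
shank y 0.0007029477310737733 hex y 0.0006999519849370302
width mm from 25: [17, 17, 18, 18, 18, 17, 17, 17, 16, 9, 25, 25, 25, 23, 17, 17, 17, 17, 18, 18, 18, 18, 17, 17, 17, 17, 16, 24, 25, 25, 21, 17, 17, 18, 18, 18, 18, 18,
[... 457 characters left out ...]
32), 3195), (np.float64(0.336), 3905), (np.float64(0.34), 4092), (np.float64(0.344), 1468), (np.float64(0.348), 938), (np.float64(0.352), 218), (np.float64(0.392), 256), (np.float64(0.396), 335), (np.float64(0.4), 100), (np.float64(0.424), 188), (np.float64(0.428), 306), (np.float64(0.432), 34)]
0.2565 y [0.245  0.2734] x [383.3 395.8 408.8 421.8 434.8 489.8] gaps [12.5 13.  13.  13.  55. ] mid 0.4223 z 0.0446
0.3368 y [0.3156 0.3525] x [433.8 447.3 455.8 467.3 475.8 484.8 491.3 501.3 511.3 520.8 530.8 540.8
 553.8] gaps [13.5  8.5 11.5  8.5  9.   6.5 10.  10.   9.5 10.  10.  13. ] mid 0.4934 z 0.0556
0.4168 y [0.3949 0.4324] x [400.3 491.3 524.3 541.3] gaps [91. 33. 17.] mid 0.4893 z 0.0452
```

View pics/w6.png

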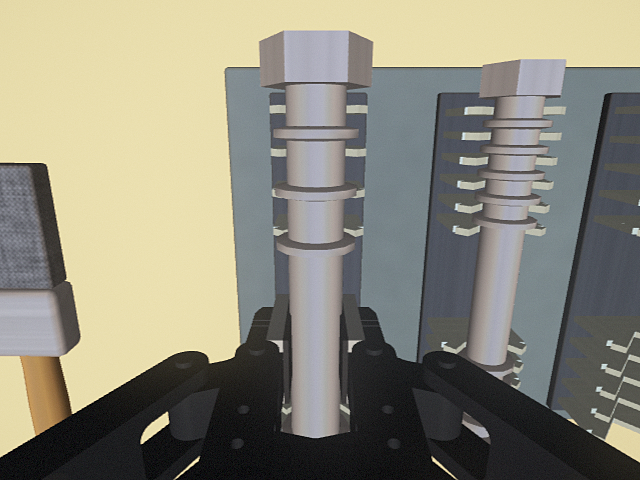

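The coarse stud is over the 4-tooth comb, with teeth visible at rows 108 to 230, and the fine stud sits well in its comb at column 510. The coarse stud needs +0.4 mm along x and -0.4 mm along y. Lowering.

```bash
python3 -m crank '[[0.4,-0.4,8,0,0,0,0],[0,0,10,0,0,0,0],[0,0,9,0,0,0,0],[0,0,6,0,0,0,0],[0,0,3,0,0,0,0]]' && python3 -m crank '[[0,0,2,0,0,0,0],[0,0,2,0,0,0,0],[0,0,1,0,0,0,0],[0,0,1,0,0,0,0],[0,0,0,0,0,0,0]]'
```

```text
clock: 16.2
tcp_pos: [0.5442, 0.2971, 0.0332]
tool_rot: [0.0, 0.993, -0.115, -0.0]
ft_force: [1.5, 0.3, -4.2]
opening: 0.0161
finger_force: 58.9
clock: 16.82
tcp_pos: [0.5444, 0.2973, 0.028]
tool_rot: [-0.0, 0.993, -0.115, 0.0]
ft_force: [-0.6, -0.2, -4.0]
opening: 0.0163
finger_force: 58.9
```

```bash
python3 -m crank '[[0,0,0.7,0,0,0,0],[0,0,0,0,0,0,0]]' && python3 -m crank '[[0,0,0.6,0,0,0,0],[0,0,0,0,0,0,0]]' && python3 -m crank '[[0,0,0.6,0,0,0,0],[0,0,0,0,0,0,0]]'
```

```text
clock: 17.08
tcp_pos: [0.5445, 0.2971, 0.0273]
tool_rot: [0.0, 0.993, -0.115, 0.0]
ft_force: [0.1, -0.2, -3.6]
opening: 0.0163
finger_force: 59.1
clock: 17.32
tcp_pos: [0.5445, 0.2969, 0.027]
tool_rot: [0.0, 0.993, -0.115, 0.0]
ft_force: [-1.2, -1.6, 0.4]
opening: 0.016
finger_force: 59.4
clock: 17.58
tcp_pos: [0.5445, 0.2966, 0.0266]
tool_rot: [0.0, 0.993, -0.115, -0.0]
ft_force: [-1.8, -3.7, 5.7]
opening: 0.0161
finger_force: 59.9
```

```bash
python3 -m crank '[[0,0,0,0,0,0,60],[0,0,0,0,0,0,100],[0,0,0,0,0,0,100],[0,0,0,0,0,0,100],[0,0,-20,0,0,0,100]]' && python3 -m crank '[[0,0,-45,0,0,0,100],[0,0,-50,0,0,0,100],[0,0,-30,0,0,0,100],[0,0,0,0,0,0,100]]'; python3 look.py w7; python3 st.py w7 .047; python3 -m crank '[[12.3,50.2,0,0,0,0,100],[12.3,50.2,0,0,0,0,100],[12.3,50.2,0,0,0,0,100],[12.3,50.2,0,0,0,0,100],[12.3,50.2,0,0,0,0,100]]' && python3 -m crank '[[12.3,50.2,0,0,0,0,100],[12.3,50.2,0,0,0,0,100],[12.3,50.2,0,0,0,0,100],[12.3,50.2,0,0,0,0,100],[12.3,50.2,0,0,0,0,100]]' && python3 -m crank '[[12.3,50.2,0,0,0,0,100],[0,0,0,0,0,-7.35,100],[0,0,30,0,0,-7.35,100],[0,0,30,0,0,0,100],[0,0,0,0,0,0,100]]' && python3 -m crank '[[0,0,0,0,0,0,100],[0,0,0,0,0,0,100]]'; python3 look.py w8; python3 st.py w8 .034
```

```text
clock: 18.2
tcp_pos: [0.5433, 0.2968, 0.0454]
tool_rot: [0.001, 0.993, -0.115, -0.001]
ft_force: [-0.3, 0.3, -0.0]
opening: 0.085
finger_force: 0.0
clock: 18.7
tcp_pos: [0.5465, 0.2984, 0.1754]
tool_rot: [-0.002, 0.993, -0.115, 0.003]
ft_force: [0.4, -0.1, -0.7]
opening: 0.0861
finger_force: 0.0
18.7 [0.5465 0.2984 0.1754] yaw -13.23 open 0.08612789207769121 0.0 [ 0.4 -0.1 -0.7]
[ 299   89   43  278 6876] mid [0.5438 0.2961] yaw -13.18 len 0.1925 wid 0.0267 shank top 0.0517 top 0.0571
[ 408   89   62  278 6859] mid [0.5256 0.2194] yaw -13.78 len 0.1929 wid 0.0273 shank top 0.0516 top 0.057
clock: 19.38
tcp_pos: [0.5456, 0.0372, 0.1701]
tool_rot: [0.0, 0.993, -0.115, -0.001]
ft_force: [0.8, 0.1, -0.1]
opening: 0.0854
finger_force: 0.0
clock: 20.0
tcp_pos: [0.5482, -0.2207, 0.1699]
tool_rot: [-0.0, 0.993, -0.115, -0.001]
ft_force: [1.2, 1.0, -0.9]
opening: 0.0854
finger_force: 0.0
clock: 20.62
tcp_pos: [0.547, -0.27, 0.108]
tool_rot: [-0.002, 1.0, 0.013, -0.004]
ft_force: [-0.5, 0.5, -0.3]
opening: 0.0858
finger_force: 0.0
clock: 20.88
tcp_pos: [0.5507, -0.2715, 0.1122]
tool_rot: [0.0, 1.0, 0.013, 0.001]
ft_force: [0.0, 1.3, -0.6]
opening: 0.0855
finger_force: 0.0
20.875 [ 0.5507 -0.2715  0.1122] yaw 1.49 open 0.08547484932770091 0.0 [ 0.   1.3 -0.6]
[  288    75    64   343 13259] mid [ 0.5498 -0.2742] yaw 1.28 len 0.1926 wid 0.0324 shank top 0.0455 top 0.051
```

Both placed studs read the same seated height. Now gripping the mid stud with a small correction (-1, +2.7 mm).

```bash
python3 -m crank '[[-1,2.7,45,0,0,0,100],[0,0,36,0,0,0,100],[0,0,10,0,0,0,100],[0,0,0,0,0,0,100],[0,0,0,0,0,0,0]]' 60 && python3 -m crank '[[0,0,0,0,0,0,0],[0,0,0,0,0,0,0],[0,0,0,0,0,0,0],[0,0,0,0,0,0,0],[0,0,0,0,0,0,0]]'
```

```text
clock: 21.55
tcp_pos: [0.5502, -0.2745, 0.0217]
tool_rot: [0.001, 1.0, 0.013, 0.001]
ft_force: [0.5, -0.0, 0.3]
opening: 0.0697
finger_force: 0.0
clock: 22.18
tcp_pos: [0.5492, -0.2739, 0.0208]
tool_rot: [-0.0, 1.0, 0.013, 0.0]
ft_force: [-1.5, 0.9, 6.1]
opening: 0.0161
finger_force: 58.4
```

```bash
python3 -m crank '[[0,0,-15,0,0,0,0],[0,0,-35,0,0,0,0],[0,0,-40,0,0,0,0],[0,0,-40,0,0,0,0],[-1.4,-20,0,0,0,0,0]]' && python3 -m crank '[[-3.4,-45,0,0,0,0,0],[-3.4,-50,0,0,0,0,0],[-3.4,-50,0,0,0,0,0],[-3.4,-50,0,0,0,0,0],[-3.4,-50,0,0,0,0,0]]' && python3 -m crank '[[-3.4,-50,0,0,0,0,0],[-3.4,-45,0,0,0,0,0],[-3.4,-35,0,0,0,0,0],[-2,-20.7,0,0,0,0,0],[0,0,0,0,0,7.35,0]]' && python3 -m crank '[[0,0,0,0,0,7.35,0],[0,0,20,0,0,0,0],[0,0,40,0,0,0,0],[0,0,20,0,0,0,0],[0,0,0,0,0,0,0]]' && python3 -m crank '[[0,0,0,0,0,0,0],[0,0,0,0,0,0,0]]'; python3 look.py w9; python3 comb.py w9; python3 tx.py
```

```text
clock: 22.8
tcp_pos: [0.5489, -0.2568, 0.1534]
tool_rot: [0.002, 1.0, 0.011, 0.004]
ft_force: [0.1, -0.2, -5.2]
opening: 0.0162
finger_force: 59.3
clock: 23.42
tcp_pos: [0.5208, -0.0066, 0.1483]
tool_rot: [-0.0, 1.0, 0.014, -0.002]
ft_force: [0.2, 0.2, -4.7]
opening: 0.016
finger_force: 59.1
clock: 24.05
tcp_pos: [0.5043, 0.1444, 0.1482]
tool_rot: [-0.0, 0.999, -0.05, -0.002]
ft_force: [0.7, -0.0, -4.7]
opening: 0.016
finger_force: 59.1
clock: 24.68
tcp_pos: [0.5037, 0.1409, 0.0674]
tool_rot: [0.001, 0.993, -0.114, -0.004]
ft_force: [0.0, -0.3, -5.2]
opening: 0.0162
finger_force: 59.0
clock: 24.92
tcp_pos: [0.508, 0.1412, 0.0709]
tool_rot: [-0.0, 0.993, -0.115, 0.001]
ft_force: [0.1, -0.2, -4.5]
opening: 0.016
finger_force: 59.0
24.925 [0.508  0.1412 0.0709] yaw -13.2 open 0.01598100973905792 59.01770353317261 [ 0.1 -0.2 -4.5]
stud x max 0.0967 top z -0.0313
shank y 0.0007097711772255195 hex y 0.0008075002815157968
width mm from 25: [17, 18, 18, 18, 18, 17, 17, 16, 8, 25, 25, 25, 24, 17, 17, 18, 18, 18, 18, 18, 18, 15, 25, 25, 25, 22, 17, 17, 17, 18, 18, 18, 17, 17, 19, 24, 24, 25, 2
[... 491 characters left out ...]
80), (np.float64(0.336), 1861), (np.float64(0.34), 502), (np.float64(0.344), 916), (np.float64(0.348), 497), (np.float64(0.352), 27), (np.float64(0.392), 553), (np.float64(0.396), 516), (np.float64(0.4), 1369), (np.float64(0.404), 759), (np.float64(0.408), 24)]
0.2565 y [0.2345 0.2722] x [490.8 503.8 515.8 528.8 541.8] gaps [13. 12. 13. 13.] mid 0.5162 z 0.0453
0.3368 y [0.3153 0.3513] x [399.3 434.3 445.3 451.8 458.8 465.3 472.3 479.8 491.3 497.3 511.3 521.3
 530.8 540.8 551.8] gaps [35.  11.   6.5  7.   6.5  7.   7.5 11.5  6.  14.  10.   9.5 10.  11. ] mid 0.4834 z 0.0557
0.4168 y [0.3949 0.4084] x [383.8 392.3 400.8 409.3 417.8 426.3 434.8] gaps [8.5 8.5 8.5 8.5 8.5 8.5] mid 0.4093 z 0.05
```

View pics/w9.png

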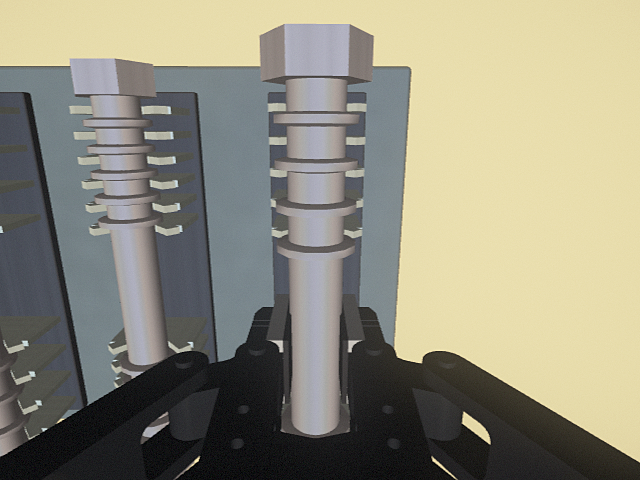

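The mid stud is over the 5-tooth comb, sitting about 1 mm forward in the grip. I'll shift -1.0 mm along x and -0.8 mm along y and lower it.

```bash
python3 -m crank '[[-1,-0.8,8,0,0,0,0],[0,0,10,0,0,0,0],[0,0,9,0,0,0,0],[0,0,6,0,0,0,0],[0,0,3,0,0,0,0]]' && python3 -m crank '[[0,0,2,0,0,0,0],[0,0,2,0,0,0,0],[0,0,1,0,0,0,0],[0,0,1,0,0,0,0],[0,0,0,0,0,0,0]]' &&  python3 -m crank '[[0,0,0.6,0,0,0,0],[0,0,0,0,0,0,0]]' && python3 -m crank '[[0,0,0.6,0,0,0,0],[0,0,0,0,0,0,0]]'
```

```text
clock: 25.6
tcp_pos: [0.5066, 0.1417, 0.0334]
tool_rot: [0.0, 0.993, -0.115, -0.0]
ft_force: [0.2, 0.0, -4.1]
opening: 0.0163
finger_force: 59.1
clock: 26.22
tcp_pos: [0.5068, 0.1419, 0.0281]
tool_rot: [-0.0, 0.993, -0.115, 0.0]
ft_force: [-0.4, 0.1, -5.2]
opening: 0.016
finger_force: 59.1
clock: 26.48
tcp_pos: [0.5069, 0.1417, 0.0276]
tool_rot: [0.0, 0.993, -0.115, 0.0]
ft_force: [0.2, -1.0, -5.0]
opening: 0.016
finger_force: 59.3
clock: 26.72
tcp_pos: [0.5068, 0.1414, 0.0271]
tool_rot: [0.0, 0.993, -0.115, -0.0]
ft_force: [-0.6, -2.1, 0.7]
opening: 0.0161
finger_force: 59.6
```

Seated at the same height as the others. I'll release, lift clear and check all three.

```bash
python3 -m crank '[[0,0,0.4,0,0,0,0],[0,0,0,0,0,0,60],[0,0,0,0,0,0,100],[0,0,0,0,0,0,100],[0,0,0,0,0,0,100]]' && python3 -m crank '[[0,0,-20,0,0,0,100],[0,0,-45,0,0,0,100],[0,-40,-50,0,0,0,100],[0,-40,-50,0,0,0,100],[0,0,-10,0,0,0,100]]' && python3 -m crank '[[0,0,0,0,0,0,100],[0,0,0,0,0,0,100],[0,0,0,0,0,0,100]]'; python3 look.py w10; python3 st.py w10 .047
```

```text
clock: 27.35
tcp_pos: [0.5069, 0.142, 0.0265]
tool_rot: [-0.0, 0.993, -0.115, 0.0]
ft_force: [-0.5, 0.4, -0.3]
opening: 0.0851
finger_force: 0.0
clock: 27.98
tcp_pos: [0.5273, 0.2233, 0.2029]
tool_rot: [-0.003, 0.994, -0.112, 0.004]
ft_force: [-0.8, -0.2, -0.7]
opening: 0.0853
finger_force: 0.0
clock: 28.35
tcp_pos: [0.5236, 0.2162, 0.1976]
tool_rot: [0.001, 0.993, -0.116, -0.001]
ft_force: [-0.3, -0.9, 0.4]
opening: 0.0856
finger_force: 0.0
28.35 [0.5236 0.2162 0.1976] yaw -13.32 open 0.08559014016673135 0.0 [-0.3 -0.9  0.4]
[ 173   85   57  261 6051] mid [0.5435 0.2958] yaw -13.35 len 0.1928 wid 0.0275 shank top 0.0517 top 0.0572
[ 291   85   41  260 6272] mid [0.5254 0.2179] yaw -13.25 len 0.1922 wid 0.0273 shank top 0.0517 top 0.0569
[ 394   84   55  261 6145] mid [0.5076 0.1404] yaw -13.1 len 0.1922 wid 0.0272 shank top 0.0516 top 0.057
```

View pics/w10.png

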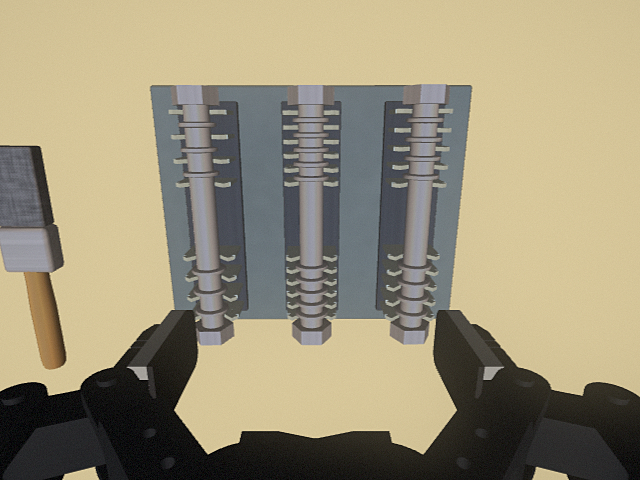

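All three studs lie seated, coarse, fine and mid at columns 200, 312 and 418. Their heights are equal, their spacing is 80 mm, and ridges alternate with teeth.

```bash
python3 -c "from station import close_job; print(close_job())"
```

```text
the job is handed in; nothing more can be done
None
```

All three studs are seated in the combs that match their pitch, and I handed the job in at about 28 s of the 67 s allowed; the hand-in returned no verdict. In the last look they lay level, 80 mm apart and parallel, with the gripper clear, and no move went near the mouse, brush or jar.

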